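# Level a nodding bench meter with a plate under its front

### The arm

A 6-joint arm with a two-finger parallel gripper is mounted at the origin on a cart in front of the work surface, level with it; the furniture and walls round the work are solid. World frame = base frame: x ahead of the robot, y to its left, z up, the work surface at z = 0. Lengths are in mm, angles in rad, forces in N, time in s.
With the tool pointing down it reaches from about 300 to 775 mm from the base axis. Payload 14.6 kg.
Tool frame: the origin (TCP) lies on the centre line of the jaws, within the pads' length; the fingertips stand 19 mm ahead of it and the grasp point (between the pads) is the TCP (bot.tip_reach is the distance from the TCP to the fingertips, in mm); y points along the fingers, x is the direction in which the jaws open and shut, and the axes are right-handed (so a half turn about y gives the same grasp; the last joint's range is limited). The gripper opens to 85 mm and grips with 20 to 120 N. Pads are 22 mm wide; open, the fingers measure 114 mm over their backs; the gripper's body (76 mm by 85 mm) begins 54 mm behind the grasp point. The pads swing forward as they close: fully open they stand 13 mm farther back than shut.
Start: joints at [-1.362, 0.3, 1.521, -0, 1.321, -0.067], TCP at [149.767, -529.206, 250.281] pointing down, gripper open.
Joint ranges: [-3.03, 3.03], [-0.79, 2.21], [0.23, 2.52], [-1.04, 4.18], [0, 3.07], [-2.55, 2.55]. Speed limits (rad/s): [2.22, 2.22, 2.57, 3.14, 3.14, 3.14].

### API

Orientations are given as a unit quaternion [w, x, y, z].
In Python, from rig import bot gives the robot as it stands. Calls block until the motion is done:
- bot.move_to(position, orientation): joint-space move of the TCP to a pose.
- bot.servo_line(position, attitude=None, speed=150, until_force=None): straight line of the TCP; attitude=None keeps the orientation; speed is the mean speed in mm/s. With until_force (N) it stops when the force on the tool has changed by that much, and returns True; else False.
- bot.move_joints(angles): joint-space move.
- bot.move_gripper(opening, grip_force=None): finger opening in mm; grip_force is the grip in N (None keeps the last); returns when the fingers have stopped.
- bot.dwell(seconds).
- bot.ik(position, orientation): joint angles nearest the present ones, or None.
- bot.read_state(): the state.
- bot.read_camera(name): name is "scene" or "top" or "wrist"; returns a dict with "image" (480x640x3 uint8, blue, green, red), "depth" (480x640 float32, mm along the optical axis (not along the pixel's ray), 0 where there is no reading), "fovy" (degrees; the focal length in pixels is half the picture's height over the tangent of half this angle, whatever the lens; pixels are square), "cx", "cy" (the principal point, pixels), "eye" and "attitude" of the camera in the world; the wrist camera has in their place "mount" (4x4, takes a point from camera to tool coordinates, whose origin is the TCP and whose axes are the tool frame's). Camera axes: x right, y down, z forward; pixel columns grow to the right and rows downward; lengths in mm; the calibration is good to about 2 mm. The wrist camera is an equidistant fisheye: a pixel r from the principal point sees the ray r / f radians off the axis. A picture is of the moment at which its call begins: read the wrist's pose just before it.
A pose or a line that the arm cannot do raises bot.MotionError and nothing moves.
- bot.finish_job(): hands the job in, once; it reports no verdict.
The state is a dict: "clock": time; "joint_positions": joint angles; "qvel": joint speeds; "effort": joint torques, N m; "ee_pos": TCP position; "tool_rot": TCP orientation; "ft_force": force on the tool from outside, world axes, zero at the start; "moment": the same for the moment, N m; "grip_width": finger opening in mm.
Only numpy, scipy, OpenCV 4.12 (cv2) and the standard library are available. Lean on these libraries where they do the work, as an engineer would, in place of code of your own. Each camera call takes 0.05 s, during which the arm holds its last target.

### The job

The front feet of the upright bench meter are missing, so it nods forward and reads wrong. Tip it gently back until it leans by itself on the sloping rest behind it, slide the levelling plate, square and centred, in under the raised front until its edge meets the rear feet, and let go of the plate. Then bring the meter gently forward again so that it stands level on its rear feet and the plate, still in front of its rest, and leave the other things on the bench as they are.

Things in the scene. Friction and masses are not known exactly. Their poses are not given: they have to be found in the camera images.
- bench_meter: Loose upright bench meter, about 0.8 kg: cream box 64 deep (x) x 150 wide (y) x 150 high, needle dial on its front (-x), black handle on top. Origin: middle of the underside, level with the soles of its feet; z up, +x back. The box bottom is at z 6. Starts leaning about 6.6 degrees forward on its front bottom edge (x -32, z 6). Terminals stand 11 proud of the front, 34 up.
- meter_handle (a point): Middle of the meter's straight handle bar, at [0, 0, 186] in the meter's frame. The bar is 14 thick (x) x 16 high (z), 80 free length along y, with 22 free height between it and the top of the box (z 156).
- meter_feet (a point): Middle of the front lower edge of the meter's two rear feet, at [20, 0, 0] in its frame: where the plate's edge has to come. Each foot is 12 deep (x 20 to 32), 45 long (y), 6 high, middles at y +-45, black rubber.
- meter_heel (a point): Middle of the rear lower edge of the rear feet, at [32, 0, 0] in the meter's frame: the line about which the meter tips back. Beyond about 20 degrees back from upright it falls back by itself; on the rest it leans about 26 to 33 degrees back. It stands level when its front rests on the plate.
- reading_rest: Grey sheet-steel rest screwed to the bench behind the meter. Origin: middle of the line where its sloping face meets the bench; +x away from the meter, z up. The face leans back 28 degrees, is 130 wide (y), 150 long up the slope, with two rubber pads 3 thick near the top; foot plate and struts reach 125 behind. The meter starts with its heel 1 to 8 in front of it.
- levelling_plate: Loose aluminium plate, 0.17 kg, lying on the bench: blade 104 long (x) x 100 wide (y) x 6 thick, as thick as the meter's rear feet are high. Origin: middle of its underside, z up, +x towards its leading edge. At its other end an upright pull flange, 8 thick (x -52 to -44) x 64 wide x 50 high over the bench. When home, about half of the blade stays out in front of the meter.
- plate_edge (a point): Middle of the square leading edge of the plate, at [52, 0, 3] in the plate's frame.
- plate_flange (a point): Grip point in the plate's upright pull flange, at [-48, 0, 30] in the plate's frame.
- conical_flask: Small glass conical flask, 78 across x 131 high, at the back left of the meter; a bystander. Origin: middle of its underside, z up.
- amber_bottle: Amber reagent bottle, 68 across x 156 high, behind the meter; a bystander. Origin: middle of its underside, z up.
- beaker: Small glass beaker, 74 x 80 x 92 high, right of the meter; a bystander. Origin: middle of its underside, z up.
- dropper_bottle: Amber dropper bottle, 37 across x 102 high, right of the meter; a bystander. Origin: middle of its underside, z up.
- timer: Small bench timer, 51 x 62 x 57 high, front right; a bystander. Origin: middle of its underside, z up.
- wash_flask: Volumetric flask with long neck, 62 across x 194 high, far right; a bystander. Origin: middle of its underside, z up.
- petri: Glass petri dish, 66 across x 16 high, at the back; a bystander. Origin: middle of its underside, z up.
There are look-alikes about, which are no part of the job. What is shaped like the reading_rest but blue is not meant.

How it is judged:
By the outcome, as a careful person would: the job done as asked, in the order asked, and still so for the second after the job is handed in, with the robot touching nothing.
It also fails if it takes over 64 s, if anything falls off the work surface, if the arm or the gripper's body presses on something with over 40 N, if the wrist force passes 120 N, or if a joint passes its speed limit or range.

## Working session

There is one attempt and no reset: what is moved stays moved. The work goes in short steps, each a Python script; the robot and the scene stay as the last script left them, time stands still between calls to the robot, and variables do not carry over. Pictures are saved under pics/ and viewed, and the job is handed in when it is done.

```bash
ls; mkdir -p pics; python3 - <<'E'
from rig import bot
import cv2,numpy as np
for n in ["scene","top","wrist"]:
    c=bot.read_camera(n)
    cv2.imwrite(f"pics/a_{n}.png",c["image"])
    np.savez(f"a_{n}.npz",**{k:np.array(v) for k,v in c.items()})
    print(n,c["fovy"],c["cx"],c["cy"],c.get("eye"),c.get("attitude"),c.get("mount"),(c["depth"]>0).mean())
s=bot.read_state();print(s)
E
```

```text
pics
scene 49.90252169477879 326.2828274842456 237.7687883307437 [-514.65187854 -820.4845304  1077.64934364] [-0.40131311  0.79685657 -0.40651551  0.196755  ] None 0.9959830729166667
top 52.59621203732914 325.94844641325733 245.11225184170323 [ 427.64104003  -60.09899149 1256.97241215] [-0.03277613  0.71014525 -0.70239672  0.03547258] None 0.9959537760416667
wrist 65.70646984690485 315.4182662759849 240.05726663158603 None None [[ 9.99999978e-01  7.35187480e-05  1.98921148e-04  8.25713840e-01]
 [-1.70961359e-04 -2.75556231e-01  9.61284939e-01 -1.24099124e+02]
 [ 1.25486427e-04 -9.61284952e-01 -2.75556212e-01  7.00193202e+01]
 [ 0.00000000e+00  0.00000000e+00  0.00000000e+00  1.00000000e+00]] 0.9892317708333334
{'clock': 0.15, 'joint_positions': array([-1.36161907e+00,  3.00352526e-01,  1.52142596e+00, -1.10532709e-05,
        1.32072252e+00, -6.65737685e-02]), 'qvel': array([ 9.70201552e-05, -2.27667305e-03, -9.66263734e-04, -1.02522040e-03,
       -7.28722626e-04, -2.18327756e-03]), 'effort': array([ 5.24536936e-04, -5.43670034e+01, -3.61883676e+01, -7.20173898e-05,
        3.16230980e-03, -1.45604054e-05]), 'ee_pos': array([ 149.72340927, -529.06061796,  249.85198049]), 'tool_rot': array([ 0.56418266, -0.56376771,  0.42677991, -0.42628957]), 'ft_force': array([1.24737051, 0.08861802, 0.49269253]), 'moment': array([ 0.02135991, -0.04833332, -0.0159521 ]), 'grip_width': 85.3146540712394}
```

View pics/a_scene.png

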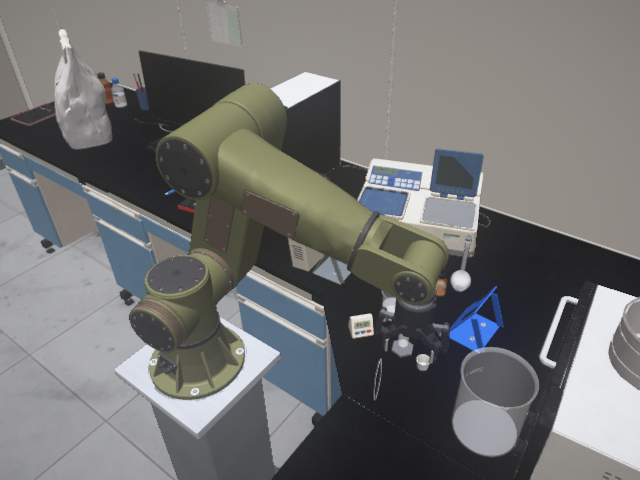

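View pics/a_top.png

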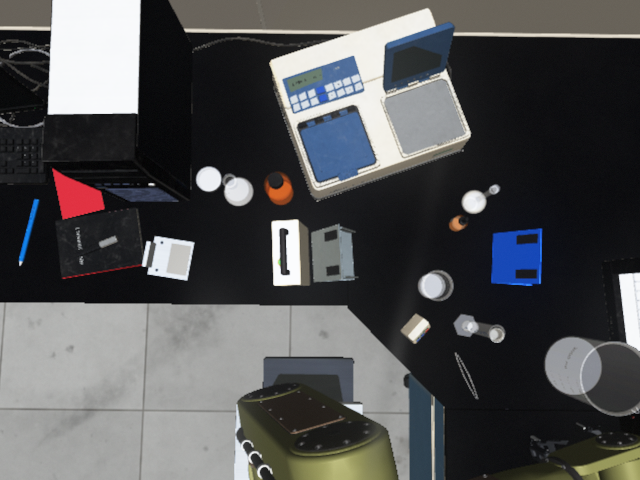

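```bash
cat > h.py <<'E'
import numpy as np,cv2
from scipy.spatial.transform import Rotation as R
def rot(q): return R.from_quat([q[1],q[2],q[3],q[0]])
def cloud(c):
    d=c["depth"];h,w=d.shape
    f=h/2/np.tan(np.radians(float(c["fovy"]))/2)
    u,v=np.meshgrid(np.arange(w),np.arange(h))
    P=np.stack([(u-c["cx"])/f*d,(v-c["cy"])/f*d,d],-1)
    return P@rot(c["attitude"]).as_matrix().T+c["eye"]
E
python3 - <<'E'
from h import *
c=np.load("a_top.npz");P=cloud(c);np.save("P.npy",P)
im=c["image"]
cv2.imwrite("pics/a_crop.png",cv2.resize(im[190:310,130:370],None,fx=3.3,fy=3.3,interpolation=cv2.INTER_CUBIC))
for (u,v) in [(240,252),(283,252),(296,252),(305,252),(316,253),(332,253),(350,253),(168,244),(148,250),(152,270),(180,258),(279,225),(279,280),(304,222),(304,284),(400,280)]:
    print(u,v,P[v,u].round(1))
E
```

```text
240 252 [529.2 159.   -2.3]
283 252 [514.6  30.8 190.7]
296 252 [518.    4.3 153.6]
305 252 [525.8 -12.5  61.5]
316 253 [526.1 -39.2  30.2]
332 253 [520.8 -78.5 101.9]
350 253 [ 529.2 -126.7    3.8]
168 244 [547.6 345.4   1.7]
148 250 [527.5 379.7  48.1]
152 270 [479.6 382.4   5.7]
180 258 [511.5 312.7   2.6]
279 225 [579.7  44.3 153.2]
279 280 [ 427.6  -60.1 1257. ]
304 222 [608.8  -6.5   4.6]
304 284 [446.5 -12.5  93.6]
400 280 [ 461.  -256.4    1.2]
```

View pics/a_crop.png

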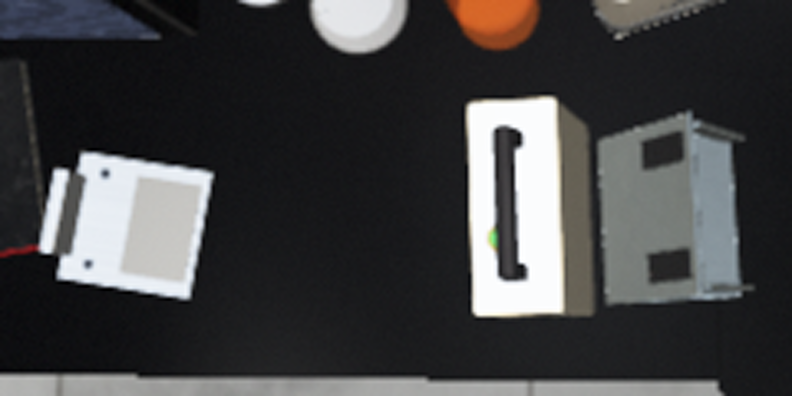

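View pics/a_wrist.png

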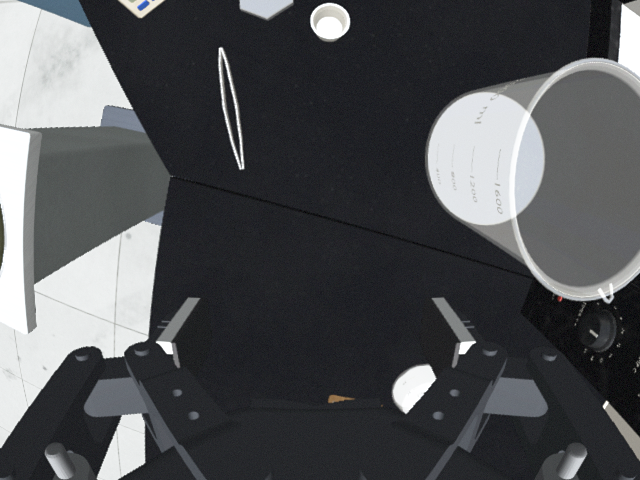

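```bash
python3 - <<'E'
from h import *
c=np.load("a_top.npz");P=np.load("P.npy");im=c["image"].astype(int)
V,U=np.mgrid[:480,:640]
Z=P[...,2]
def rect(m,n):
    p=P[m][:,:2].astype(np.float32)
    r=cv2.minAreaRect(p);print(n,m.sum(),"c",np.round(r[0],1),"size",np.round(r[1],1),"ang",round(r[2],2),"z",np.percentile(Z[m],[5,50,95]).round(1));print(cv2.boxPoints(r).round(1).tolist())
reg=(U>265)&(U<312)&(V>215)&(V<290)
rect(reg&(Z>140)&(Z<168)&(im.min(-1)>120),"metertop")
rect(reg&(Z>175)&(Z<215),"handle")
pl=(U>140)&(U<198)&(V>230)&(V<284)
rect(pl&(abs(Z-5)<8)&(im.min(-1)>110),"blade")
rect(pl&(Z>40)&(Z<60),"flange")
nb=(U>55)&(U<143)&(V>210)&(V<278);print("notebook z",np.percentile(Z[nb],[5,50,95]), "right edge y", P[245:270:5,138:146,1].round(0).tolist(),Z[245:270:5,138:146].round(0).tolist())
rs=(U>310)&(U<342)&(V>225)&(V<283)&(Z>10)&(Z<128)
p=P[rs]
# robust plane
A=p
for _ in range(5):
    m=A.mean(0);n=np.linalg.svd(A-m,full_matrices=False)[2][2];d=(A-m)@n;A=A[abs(d)<2.5*d.std()+.5]
n*=np.sign(n[2]);print("rest n",n,m,d.std(),"tilt",np.degrees(np.arcsin(n[2])),"yawdir",np.degrees(np.arctan2(n[1],n[0])))
# line where meets z=0 : n.(X-m)=0
for x in (460,520,580):
    y=m[1]+(n[0]*(m[0]-x)+n[2]*(m[2]-0))/n[1];print("front line",x,y)
rr=rs&(abs((P-m)@n)<6)
rect(rr,"rest")
for z0 in (20,60,100):
    q=P[rr&(abs(Z-z0)<10)];print(z0,q[:,0].min(),q[:,0].max(),q[:,1].mean())
# meter tilt: top plane normal
q=P[reg&(Z>140)&(Z<168)&(im.min(-1)>200)]
m=q.mean(0);n=np.linalg.svd(q-m,full_matrices=False)[2][2];n*=np.sign(n[2]);print("top n",n,m)
E
```

```text
metertop 1452 c [517.2  28.3] size [149.2  64.3] ang 2.84 z [147.  152.5 157.1]
[[441.0, 56.70000076293945], [444.20001220703125, -7.5], [593.2999877929688, -0.10000000149011612], [590.0999755859375, 64.0999984741211]]
handle 327 c [517.5  32.4] size [102.7  16.4] ang 2.51 z [181.7 189.2 192.8]
[[465.79998779296875, 38.400001525878906], [466.5, 22.0], [569.0999755859375, 26.5], [568.4000244140625, 42.900001525878906]]
blade 1540 c [513.5 346.3] size [123.9 102.2] ang 81.5 z [0.7 5.5 9.6]
[[453.79998779296875, 292.6000061035156], [554.7999877929688, 277.5], [573.2000122070312, 400.0], [472.1000061035156, 415.1000061035156]]
flange 127 c [517.7 385. ] size [12. 62.] ang 82.69 z [42.1 50.2 55.5]
[[486.20001220703125, 383.0], [547.7000122070312, 375.20001220703125], [549.2999877929688, 387.0], [487.70001220703125, 394.8999938964844]]
notebook z [-1.60836648 13.77632497 25.38944727] right edge y [[417.0, 416.0, 412.0, 415.0, 412.0, 411.0, 410.0, 388.0], [416.0, 414.0, 413.0, 414.0, 412.0, 408.0, 388.0, 387.0], [416.0, 415.0, 411.0, 408.0, 410.0, 391.0, 388.0, 385.0], [417.0, 414.0, 411.0,
[... 386 characters left out ...]
519.18643415 -62.94348213  72.79298593] 1.423800111026177 tilt 27.463593095714923 yawdir 93.94351413077021
front line 460 -29.098915983539477
front line 520 -24.962744290989797
front line 580 -20.82657259844011
rest 1355 c [520.  -62.6] size [129.9  68.6] ang 4.11 z [ 17.6  75.8 124.6]
[[452.79998779296875, -33.0], [457.70001220703125, -101.4000015258789], [587.2999877929688, -92.0999984741211], [582.4000244140625, -23.700000762939453]]
20 453.22534441631234 582.8731736939026 -35.5998609879856
60 454.9356921736185 584.349383341127 -56.44441987409639
100 456.55269293572206 585.5564866941169 -76.69131477610406
top n [-0.00612889  0.10610431  0.99433612] [516.53166669  26.27864087 152.64413483]
```

```bash
cat >> h.py <<'E'
import math
YAW=2.7
def ray(c,u,v,z):
    f=480/2/np.tan(np.radians(float(c["fovy"]))/2)
    d=rot(c["attitude"]).apply(np.array([(u-c["cx"])/f,(v-c["cy"])/f,1.0]));e=np.array(c["eye"])
    return e+d*(z-e[2])/d[2]
def backdir(yaw): a=math.radians(yaw); return np.array([math.sin(a),-math.cos(a),0])
def quat(th,yaw=YAW,sgn=1):
    """tool along meter -z leaning th deg back"""
    t=math.radians(th);b=backdir(yaw);zz=np.array([0,0,1.])
    u=math.cos(t)*zz+math.sin(t)*b; bx=math.cos(t)*b-math.sin(t)*zz
    y=-u;x=sgn*bx;z=np.cross(x,y)
    q=R.from_matrix(np.stack([x,y,z],1)).as_quat();return np.array([q[3],q[0],q[1],q[2]])
def mpt(heel,th,px,pz,yaw=YAW):
    """point (px,0,pz) of the meter frame, meter turned th back about heel (heel= world pt of heel)"""
    t=math.radians(th);b=backdir(yaw);dx=px-32
    return np.array(heel)+b*(dx*math.cos(t)+pz*math.sin(t))+np.array([0,0,1.])*(pz*math.cos(t)-dx*math.sin(t))
E
python3 - <<'E'
from h import *
from rig import bot
c=np.load("a_top.npz");im=c["image"]
m=((im[:]>95).all(-1)).astype(np.uint8);m[:, :140]=0;m[:,200:]=0;m[:228]=0;m[286:]=0
cs,_=cv2.findContours(m,cv2.RETR_EXTERNAL,cv2.CHAIN_APPROX_NONE)
for k in sorted(cs,key=cv2.contourArea)[-2:]:
    a=cv2.approxPolyDP(k,2.5,True)[:,0];print(cv2.contourArea(k));
    for u,v in a: print((u,v),ray(c,u,v,6)[:2].round(1),ray(c,u,v,50)[:2].round(1))
    p=np.array([ray(c,u,v,6)[:2] for u,v in k[:,0] if u>158],np.float32)
    print(cv2.minAreaRect(p))
front=[(520,43.2,0)]
# ik feasibility
b=backdir(YAW); hc=np.array([517,32.2,182.5])
heel=hc+b*(11.1*-1+64.3)*1.0; heel=hc+b*(64.3-11.1);heel[2]=0;print("heel",heel)
for s in (1,-1):
    print(s,"grasp",bot.ik(hc+[0,0,100],quat(-6.6,sgn=s)),bot.ik(hc,quat(-6.6,sgn=s)))
    for th in (0,15,30): 
        q=bot.ik(mpt(heel,th,0,186),quat(th,sgn=s));print(th,q)
    print("plate",bot.ik([517,383,40],quat(0,yaw=-8,sgn=s)),bot.ik([517,103,40],quat(0,sgn=s)))
E
```

```text
107.5
(np.int32(150), np.int32(241)) [554.4 390.9] [550. 375.]
(np.int32(146), np.int32(241)) [554.3 401.2] [549.9 385. ]
(np.int32(142), np.int32(266)) [489.5 408.5] [487.4 392. ]
(np.int32(146), np.int32(265)) [492.2 398.3] [490.  382.2]Traceback (most recent call last):
  File "<stdin>", line 10, in <module>
cv2.error: OpenCV(4.12.0) /io/opencv/modules/imgproc/src/convhull.cpp:143: error: (-215:Assertion failed) total >= 0 && (depth == CV_32F || depth == CV_32S) in function 'convexHull'
```

```bash
python3 - <<'E'
from h import *
from rig import bot
c=np.load("a_top.npz");im=c["image"]
m=((im[:]>95).all(-1)).astype(np.uint8);m[:, :140]=0;m[:,200:]=0;m[:228]=0;m[286:]=0
cs,_=cv2.findContours(m,cv2.RETR_EXTERNAL,cv2.CHAIN_APPROX_NONE)
for k in sorted(cs,key=cv2.contourArea)[-1:]:
    a=cv2.approxPolyDP(k,2.5,True)[:,0];print(cv2.contourArea(k));
    for u,v in a: print((u,v),ray(c,u,v,6)[:2].round(1))
    p=np.array([ray(c,u,v,6)[:2] for u,v in k[:,0]],np.float32)
    r=cv2.minAreaRect(p);print(r,cv2.boxPoints(r))
b=backdir(YAW); hc=np.array([517,32.2,182.5])
heel=hc+b*(64.3-11.1);heel[2]=0;print("heel",heel)
for s in (1,-1):
    print(s,"grasp",bot.ik(hc+[0,0,100],quat(-6.6,sgn=s)),bot.ik(hc,quat(-6.6,sgn=s)))
    for th in (0,15,30): 
        q=bot.ik(mpt(heel,th,0,186),quat(th,sgn=s));print(th,q)
    print("plate",bot.ik([517,383,40],quat(0,yaw=-8,sgn=s)),bot.ik([517,103,40],quat(0,sgn=s)))
E
```

```text
1493.0
(np.int32(154), np.int32(236)) [567.6 381.1]
(np.int32(155), np.int32(248)) [536.4 377.2]
(np.int32(147), np.int32(274)) [469.1 394.7]
(np.int32(187), np.int32(280)) [454.9 291.5]
(np.int32(194), np.int32(242)) [553.1 277.1]
((511.76690673828125, 335.9920959472656), (105.83887481689453, 101.9710922241211), 81.5303726196289) [[453.54315 291.15918]
 [554.40216 276.14038]
 [569.99066 380.825  ]
 [469.13165 395.8438 ]]
heel [519.50606318 -20.94094135   0.        ]
1 grasp [ 0.0416455   0.20762954  1.56432006 -0.11755391  1.3703647   1.58878955] [ 0.0416455   0.30077059  1.68935051 -0.12604108  1.15379486  1.61655771]
0 [-4.94216442e-02  2.92984594e-01  1.68688657e+00 -4.44089210e-16
  1.16172149e+00  1.47425079e+00]
15 [-0.25135372  0.32871891  1.65397776  0.26387598  1.24826777  1.17700619]
30 [-0.42530048  0.4352195   1.59012767  0.46931895  1.39406176  0.94878408]
plate [ 5.80680026e-01  7.32663435e-01  1.39363569e+00 -4.44089210e-16
  1.01529353e+00  2.29110269e+00] [ 1.27167018e-01  5.25540836e-01  1.75411375e+00 -4.44089210e-16
  8.61938068e-01  1.65083946e+00]
-1 grasp [ 0.0416455   0.20762954  1.56432006 -0.11755391  1.3703647  -1.55280311] [ 0.0416455   0.30077059  1.68935051 -0.12604108  1.15379486 -1.52503495]
0 [-4.94216442e-02  2.92984594e-01  1.68688657e+00 -4.44089210e-16
  1.16172149e+00 -1.66734186e+00]
15 [-0.25135372  0.32871891  1.65397776  0.26387598  1.24826777 -1.96458646]
30 [-0.42530048  0.4352195   1.59012767  0.46931895  1.39406176 -2.19280857]
plate [ 5.80680026e-01  7.32663435e-01  1.39363569e+00 -4.44089210e-16
  1.01529353e+00 -8.50489960e-01] [ 1.27167018e-01  5.25540836e-01  1.75411375e+00 -4.44089210e-16
  8.61938068e-01 -1.49075320e+00]
```

```bash
python3 - <<'E'
from h import *
from rig import bot
s=bot.read_state();p=s["ee_pos"]
bot.servo_line([p[0],p[1],360],speed=250)
hc=np.array([517,32.2,182.5]);q=quat(-6.6)
up=-rot(q).as_matrix()[:,1]
bot.move_to(hc+up*150,q)
bot.move_gripper(40)
s=bot.read_state();c=bot.read_camera("wrist");cv2.imwrite("pics/b_wrist.png",c["image"])
t=bot.read_camera("top");cv2.imwrite("pics/b_top.png",t["image"])
np.savez("b_wrist.npz",ee=s["ee_pos"],tr=s["tool_rot"],**{k:np.array(v) for k,v in c.items() if v is not None})
print(s["clock"],s["ee_pos"],s["ft_force"])
E
```

```text
3.6833 [516.19259426  49.3911275  331.53088945] [-0.1500948  -0.13145245 -0.27945804]
```

View pics/b_wrist.png

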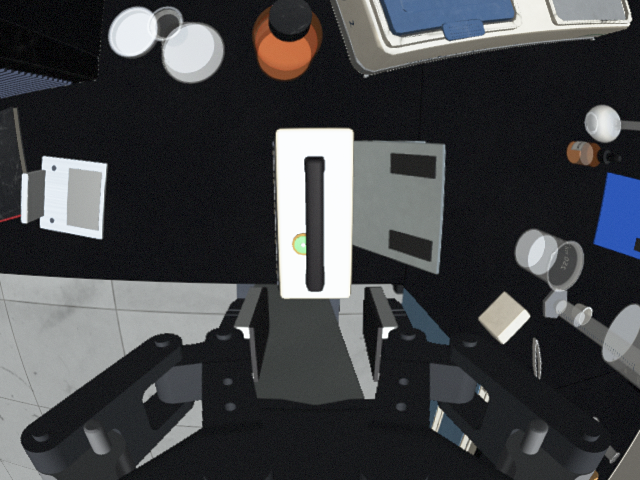

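```bash
cat >> h.py <<'E'
def wpt(c,ee,tr,uv,z):
    """wrist fisheye pixel -> world point on plane z"""
    f=480/2/np.tan(np.radians(float(c["fovy"]))/2)
    M=np.array(c["mount"]);R0=rot(tr).as_matrix();out=[]
    for u,v in uv:
        a=np.array([u-c["cx"],v-c["cy"]]);r=np.linalg.norm(a)+1e-9;t=r/f
        d=np.array([*(a/r*np.sin(t)),np.cos(t)])
        d=R0@(M[:3,:3]@d);e=R0@M[:3,3]+ee;out.append(e+d*(z-e[2])/d[2])
    return np.array(out)
E
python3 - <<'E'
from h import *
c=np.load("b_wrist.npz")
W=lambda uv,z:print(z,wpt(c,c["ee"],c["tr"],uv,z).round(1).tolist())
W([(305,157),(325,157),(324,291),(307,291)],190)
W([(276,128),(280,298)],149); W([(353,129),(351,298)],156)
W([(42,156),(107,163),(103,239),(40,228)],6)
W([(22,173),(30,173),(29,222),(21,222)],50)
W([(425,141),(445,142),(439,273)],132)
E
```

```text
190 [[572.0, 42.2, 190.0], [572.6, 27.9, 190.0], [469.4, 23.1, 190.0], [469.5, 36.5, 190.0]]
149 [[593.0, 63.1, 149.0], [444.5, 56.1, 149.0]]
156 [[595.1, 1.2, 156.0], [447.3, -7.5, 156.0]]
6 [[570.1, 380.9, 6.0], [555.8, 276.9, 6.0], [456.2, 290.3, 6.0], [470.7, 395.1, 6.0]]
50 [[552.6, 384.9, 50.0], [551.9, 371.2, 50.0], [489.8, 380.5, 50.0], [489.9, 394.8, 50.0]]
132 [[590.7, -72.8, 132.0], [591.8, -93.7, 132.0], [461.4, -103.9, 132.0]]
```

```bash
sed -i 's/^YAW=.*/YAW=2.8/' h.py; python3 - <<'E'
from h import *
from rig import bot
hc=np.array([518,32.2,182.5]);q=quat(-6.6)
up=-rot(q).as_matrix()[:,1]
bot.move_to(hc+up*60,q)
print(bot.servo_line(hc+up*1,q,speed=80,until_force=8))
s=bot.read_state();print(s["clock"],s["ee_pos"],s["ft_force"])
bot.move_gripper(5,grip_force=40)
s=bot.read_state();print(s["clock"],s["grip_width"],s["ee_pos"],s["ft_force"],s["moment"])
c=bot.read_camera("wrist");cv2.imwrite("pics/c_wrist.png",c["image"])
E
```

```text
False
5.1167 [518.25625883  32.3409205  184.01791236] [0.28279955 0.75788288 0.66986503]
5.4583 13.412132352811836 [518.20351096  32.41083607 183.94522291] [-0.46662026  0.61730901  3.96917905] [0.11505561 0.02597698 0.0924638 ]
```

View pics/c_wrist.png

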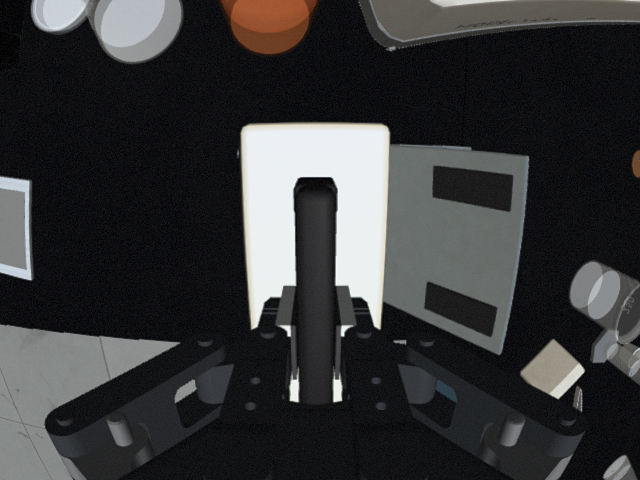

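```bash
python3 - <<'E'
from h import *
from rig import bot
s=bot.read_state();ee=s["ee_pos"];b=backdir(YAW)
P20=np.array([518,32.2,0])+b*41.2
def model(th):
    t=math.radians(th)
    if th<0:
        return P20+b*(-20*math.cos(t)+187*math.sin(t))+np.array([0,0,187*math.cos(t)+20*math.sin(t)])
    return mpt(P20+12*b,th,0,187)
off=ee-model(-6.6);print("off",off)
for th in [-3,0,5,10,15,20]:
    hit=bot.servo_line(model(th)+off,quat(th),speed=40,until_force=18)
    s=bot.read_state();print(th,hit,round(s["clock"],2),s["ee_pos"].round(1),s["ft_force"].round(1),s["moment"].round(2),round(s["grip_width"],1))
    if hit: break
E
```

```text
off [0.19330216 0.07315774 0.47778315]
-3 False 5.95 [518.8  20.8 186.2] [0.6 1.8 2.2] [0.18 0.03 0.06] 13.1
0 False 6.35 [519.3  11.2 187.6] [-0.7  1.   3.6] [ 0.12 -0.02  0.12] 13.2
5 False 6.92 [520.   -5.1 189.5] [1.2 1.2 1. ] [ 0.04 -0.15  0.07] 13.3
10 False 7.48 [520.8 -21.7 190.1] [ 1.5 -0.1  2.2] [-0.08 -0.24  0.06] 13.2
15 False 8.05 [521.6 -38.2 189.3] [ 1.1  0.5 -0.3] [-0.16 -0.25 -0.05] 13.4
20 False 8.62 [522.4 -54.6 187. ] [ 1.1 -0.1 -1.6] [-0.36 -0.23  0.04] 13.3
```

```bash
python3 - <<'E'
from h import *
from rig import bot
b=backdir(YAW)
P20=np.array([518,32.2,0])+b*41.2;off=np.array([.19,.07,.48]);heel=P20+12*b
for th in [23,25,26,27,28,29,30,31]:
    hit=bot.servo_line(mpt(heel,th,0,187)+off,quat(th),speed=20,until_force=5)
    s=bot.read_state();print(th,hit,round(s["clock"],2),s["ee_pos"].round(1),s["ft_force"].round(1),s["moment"].round(2),round(s["grip_width"],1))
    if hit: break
t=bot.read_camera("top");cv2.imwrite("pics/d_top.png",cv2.resize(t["image"][190:310,200:400],None,fx=4,fy=4,interpolation=cv2.INTER_CUBIC))
t=bot.read_camera("scene");cv2.imwrite("pics/d_scene.png",cv2.resize(t["image"][150:350,250:500],None,fx=3,fy=3,interpolation=cv2.INTER_CUBIC))
E
```

```text
23 False 9.27 [522.9 -64.5 185. ] [ 1.   0.2 -3.1] [-0.41 -0.15 -0.07] 13.3
25 False 9.75 [523.2 -71.  183.4] [ 0.9  1.8 -4.4] [-0.47 -0.14 -0.07] 13.0
26 False 10.07 [523.4 -74.2 182.5] [ 0.4  1.  -3.2] [-0.54 -0.1  -0.07] 13.3
27 False 10.38 [523.5 -77.4 181.6] [-0.6 -0.5 -4.5] [-0.59 -0.09  0.02] 13.4
28 False 10.7 [523.7 -80.3 180.6] [-0.1  2.3 -3.3] [-0.22 -0.05  0.18] 13.0
29 True 10.91 [523.5 -81.5 180. ] [-0.4  6.3  2.5] [ 0.86 -0.37  0.32] 13.2
```

```bash
python3 - <<'E'
from h import *
from rig import bot
s=bot.read_state()
bot.move_gripper(38)
s=bot.read_state();print(s["ft_force"],s["grip_width"])
up=-rot(s["tool_rot"]).as_matrix()[:,1]
bot.servo_line(s["ee_pos"]+up*75,speed=120)
bot.move_to([522,20,330],quat(0))
s=bot.read_state();c=bot.read_camera("wrist");cv2.imwrite("pics/e_wrist.png",c["image"])
np.savez("e_wrist.npz",ee=s["ee_pos"],tr=s["tool_rot"],**{k:np.array(v) for k,v in c.items() if v is not None})
t=bot.read_camera("top");cv2.imwrite("pics/e_top.png",t["image"])
np.savez("e_top.npz",**{k:np.array(v) for k,v in t.items() if v is not None})
print(s["clock"],s["ee_pos"],s["ft_force"])
E
```

```text
[-0.24793678  0.57496502  0.00474769] 38.12430764331568
12.8333 [521.71340054  20.59548892 329.383979  ] [ 0.51196035 -0.16278734  0.49921547]
```

View pics/e_wrist.png

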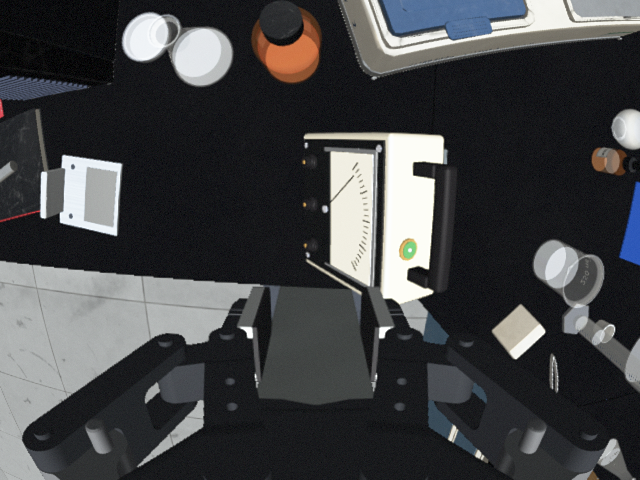

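View pics/d_scene.png

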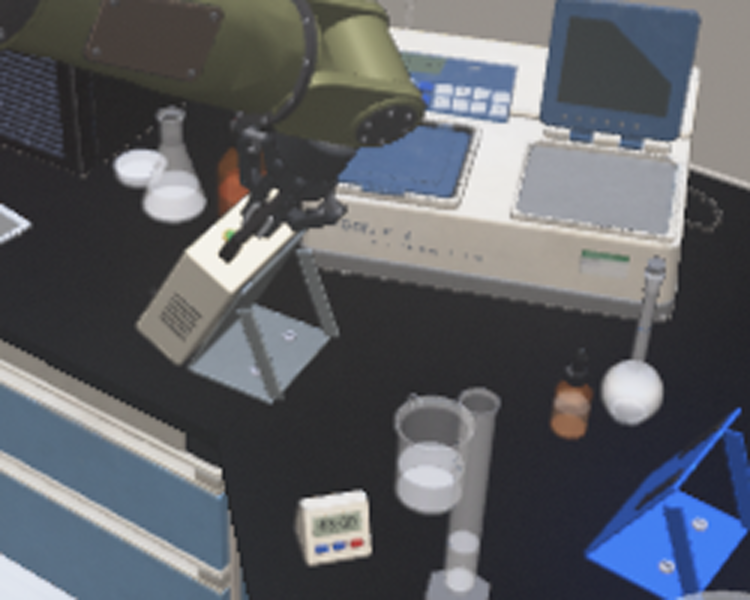

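```bash
python3 - <<'E'
from h import *
c=np.load("e_wrist.npz")
W=lambda uv,z,n:print(n,z,wpt(c,c["ee"],c["tr"],uv,z).round(1).tolist())
b=backdir(YAW);heel=np.array([518,32.2,0])+b*53.2;print("heel",heel)
for th in (28,29): print("pred frontbottom",mpt(heel,th,-32,6),"fronttop",mpt(heel,th,-32,156),"handle",mpt(heel,th,0,186))
W([(304,135),(306,263)],35.3,"front bottom")
W([(385,134),(384,300)],168,"front top")
W([(443,136),(436,296)],138,"back top")
W([(457,165),(449,291)],180,"handle r")
W([(441,163),(436,291)],186,"handle l")
W([(63,154),(123,161),(118,236),(60,227)],6,"blade")
W([(42,170),(62,173),(58,217),(41,217)],50,"flange")
im=cv2.resize(c["image"][100:320,0:470],None,fx=1.7,fy=2,interpolation=cv2.INTER_CUBIC);im=cv2.resize(c["image"][120:310,280:480],None,fx=3,fy=3,interpolation=cv2.INTER_CUBIC);cv2.imwrite("pics/e_crop.png",im)
t=np.load("e_top.npz");P=cloud(t)
cv2.imwrite("pics/e_topcrop.png",cv2.resize(t["image"][190:310,130:370],None,fx=3.3,fy=3.3,interpolation=cv2.INTER_CUBIC))
E
```

```text
heel [520.59880775 -20.93648651   0.        ]
pred frontbottom [517.97597487  32.6912294   35.34386558] fronttop [521.41601154 -37.64543233 167.7860045 ] handle [523.48423605 -79.93335586 179.25134228]
pred frontbottom [518.00650662  32.06696255  36.27553394] fronttop [521.55893237 -40.56766107 167.46849001] handle [523.6366166  -83.04900279 178.19317338]
front bottom 35.3 [[592.4, 36.2, 35.3], [442.8, 27.1, 35.3]]
front top 168 [[597.1, -29.7, 168.0], [459.6, -42.1, 168.0]]
back top 138 [[601.1, -87.3, 138.0], [451.0, -100.4, 138.0]]
handle r 180 [[578.9, -86.3, 180.0], [474.6, -95.0, 180.0]]
handle l 186 [[579.4, -70.7, 186.0], [477.0, -80.8, 186.0]]
blade 6 [[571.4, 378.7, 6.0], [558.4, 274.6, 6.0], [455.4, 289.5, 6.0], [464.3, 395.3, 6.0]]
flange 50 [[554.0, 383.6, 50.0], [549.0, 346.9, 50.0], [490.5, 360.4, 50.0], [489.8, 393.3, 50.0]]
```

View pics/e_crop.png

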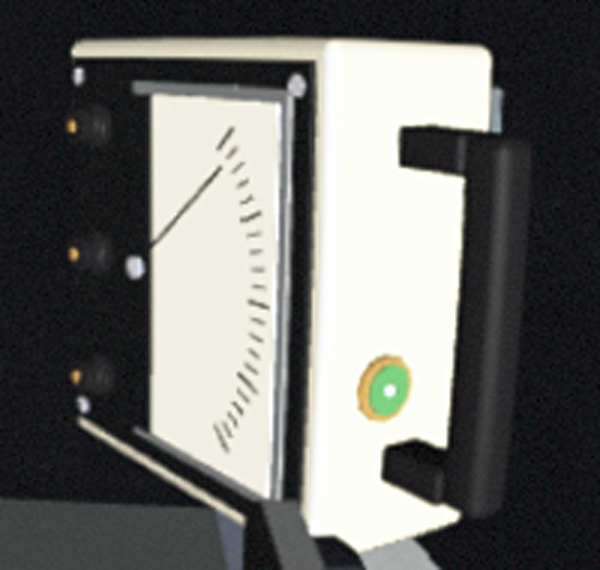

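View pics/e_topcrop.png

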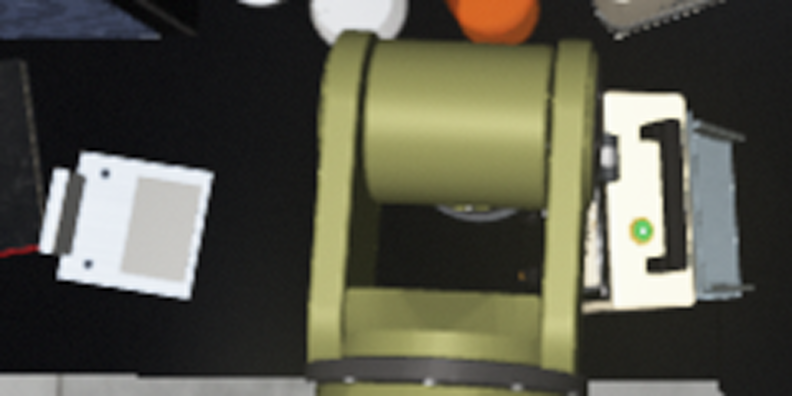

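```bash
python3 - <<'E'
from h import *
from rig import bot
q=quat(0,yaw=-8.5)
bot.move_gripper(20)
bot.move_to([519.5,383.2,130],q)
t=bot.read_camera("top");cv2.imwrite("pics/f_topcrop.png",cv2.resize(t["image"][210:290,270:370],None,fx=7,fy=7,interpolation=cv2.INTER_CUBIC))
np.savez("f_top.npz",**{k:np.array(v) for k,v in t.items() if v is not None})
s=bot.read_state();c=bot.read_camera("wrist");cv2.imwrite("pics/f_wrist.png",c["image"])
np.savez("f_wrist.npz",ee=s["ee_pos"],tr=s["tool_rot"],**{k:np.array(v) for k,v in c.items() if v is not None})
print(s["clock"],s["ee_pos"],s["grip_width"])
E
```

```text
14.8333 [520.29892703 382.43808051 130.92325776] 19.768730741831448
```

View pics/f_wrist.png

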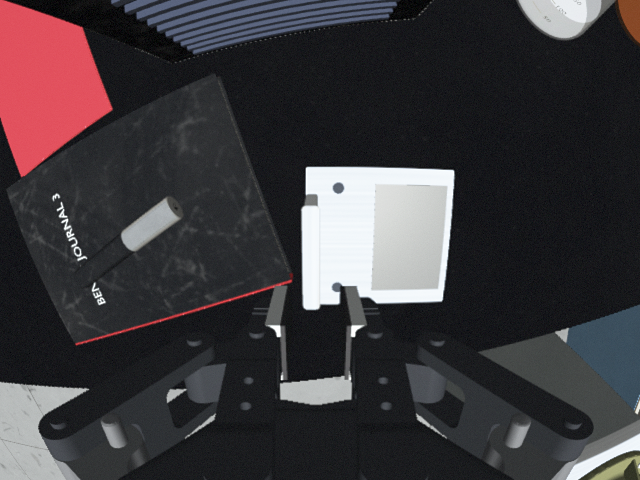

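View pics/f_topcrop.png

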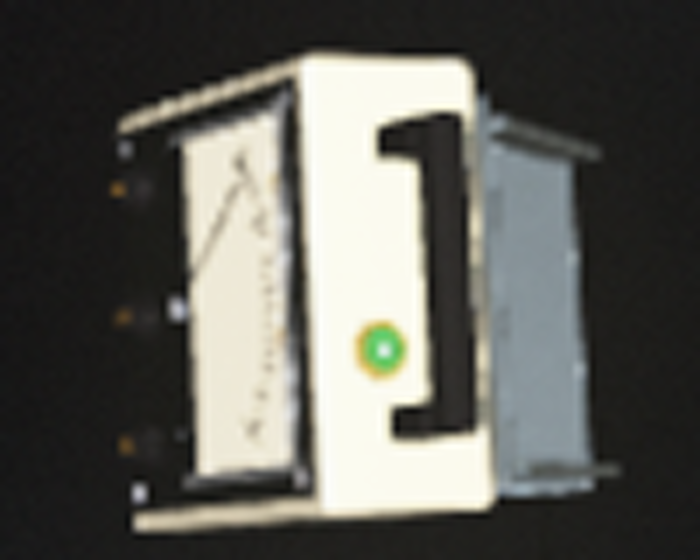

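```bash
python3 - <<'E'
from h import *
t=np.load("f_top.npz")
def T(pts,z,n):
    a=[ray(t,270+(u-3)/7,210+(v-3)/7,z) for u,v in pts];a=np.array(a);d=a[0]-a[1];print(n,a.round(1)[:,:2].tolist(),"mid",a.mean(0).round(1)[:2],"len",np.linalg.norm(d).round(1),"yaw",np.degrees(np.arctan2(d[1],d[0])).round(2))
T([(302,58),(322,512)],168,"fronttop")
T([(118,130),(136,527)],35.3,"frontbottom")
T([(462,115),(475,436)],179,"handle R")
T([(420,160),(430,405)],179,"handle L")
T([(476,80),(492,500)],138,"back top")
c=np.load("f_wrist.npz")
W=lambda uv,z,n:print(n,z,wpt(c,c["ee"],c["tr"],uv,z).round(1).tolist())
W([(302,207),(318,206),(320,308),(304,309)],50,"flange")
W([(306,168),(454,171),(442,301),(300,302)],6,"blade")
W([(293,282),(284,250)],14,"notebook")
W([(293,282),(284,250)],20,"notebook")
E
```

```text
fronttop [[594.8, -33.0], [448.4, -41.4]] mid [521.6 -37.2] len 146.6 yaw 3.26
frontbottom [[588.1, 36.5], [444.9, 27.4]] mid [516.5  32. ] len 143.5 yaw 3.64
handle R [[575.3, -84.7], [472.7, -89.8]] mid [524.  -87.2] len 102.7 yaw 2.81
handle L [[560.7, -71.4], [482.4, -75.4]] mid [521.5 -73.4] len 78.3 yaw 2.9
back top [[592.7, -90.2], [453.5, -96.6]] mid [523.1 -93.4] len 139.3 yaw 2.65
flange 50 [[552.0, 384.6, 50.0], [551.2, 375.7, 50.0], [488.5, 383.7, 50.0], [489.3, 393.5, 50.0]]
blade 6 [[569.8, 380.7, 6.0], [554.7, 278.4, 6.0], [456.6, 292.8, 6.0], [473.9, 400.3, 6.0]]
notebook 14 [[493.7, 401.7, 14.0], [517.8, 403.8, 14.0]]
notebook 20 [[496.1, 400.9, 20.0], [519.6, 403.0, 20.0]]
```

```bash
python3 - <<'E'
from h import *
from rig import bot
q=quat(0,yaw=-8.5)
bot.servo_line([520.2,384,70],q,speed=100)
print(bot.servo_line([520.2,384,44],q,speed=60,until_force=5))
bot.move_gripper(2,grip_force=40)
s=bot.read_state();print(s["clock"],s["ee_pos"],s["grip_width"],s["ft_force"],s["moment"])
p=s["ee_pos"]
bot.servo_line([p[0],p[1],p[2]+5],speed=30)
bot.servo_line(np.array([p[0],p[1],p[2]+5])+backdir(-8.5)*30,speed=60)
s=bot.read_state();c=bot.read_camera("wrist");cv2.imwrite("pics/g_wrist.png",c["image"]);print(s["clock"],s["ee_pos"],s["grip_width"],s["ft_force"],s["moment"])
E
```

```text
False
16.4667 [520.3979869  384.1477988   44.45151603] 7.2066740138554195 [-0.24211748  0.79548468  0.62915274] [0.00017586 0.00388206 0.06719856]
17.45 [516.09900452 354.46780945  49.63476356] 7.015454660244062 [-0.06241193 -0.09800143 -1.47336913] [0.07461541 0.03068822 0.01986781]
```

View pics/g_wrist.png

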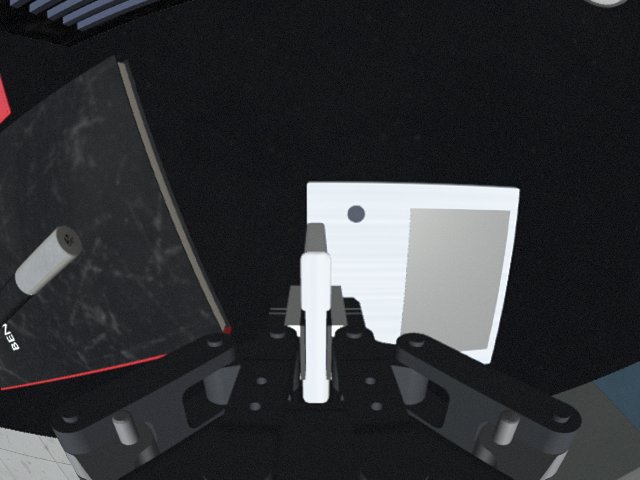

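```bash
python3 - <<'E'
from h import *
from rig import bot
Y=3.2;b=backdir(Y);q=quat(0,yaw=Y)
F=np.array([518.7,-9,0])
p=F-b*152
bot.servo_line([p[0],p[1],50],q,speed=150)
print(bot.servo_line([p[0],p[1],43.8],q,speed=15,until_force=3))
s=bot.read_state();print(s["clock"],s["ee_pos"],s["grip_width"],s["ft_force"],s["moment"])
c=bot.read_camera("wrist");cv2.imwrite("pics/i_wrist.png",c["image"])
np.savez("i_wrist.npz",ee=s["ee_pos"],tr=s["tool_rot"],**{k:np.array(v) for k,v in c.items() if v is not None})
t=bot.read_camera("top");cv2.imwrite("pics/i_topcrop.png",cv2.resize(t["image"][190:310,200:360],None,fx=5,fy=5,interpolation=cv2.INTER_CUBIC))
np.savez("i_top.npz",**{k:np.array(v) for k,v in t.items() if v is not None})
E
```

```text
True
19.4583 [510.16102851 143.01677828  44.40012002] 6.886012029669085 [-2.08154635 -0.03641556  5.3655058 ] [-0.02455829  0.11387197 -0.01383134]
```

View pics/i_wrist.png

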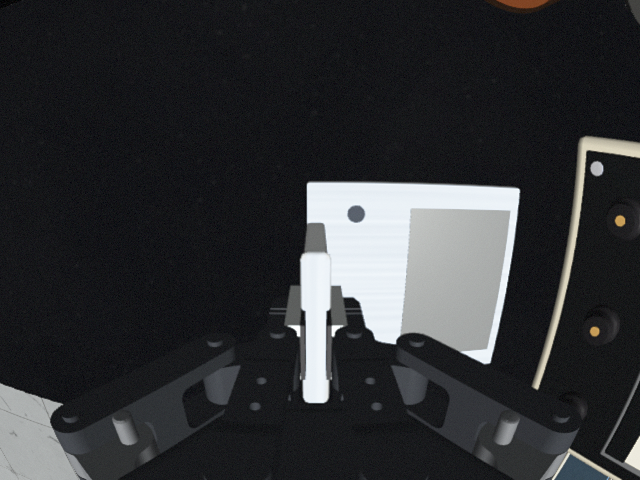

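View pics/i_topcrop.png

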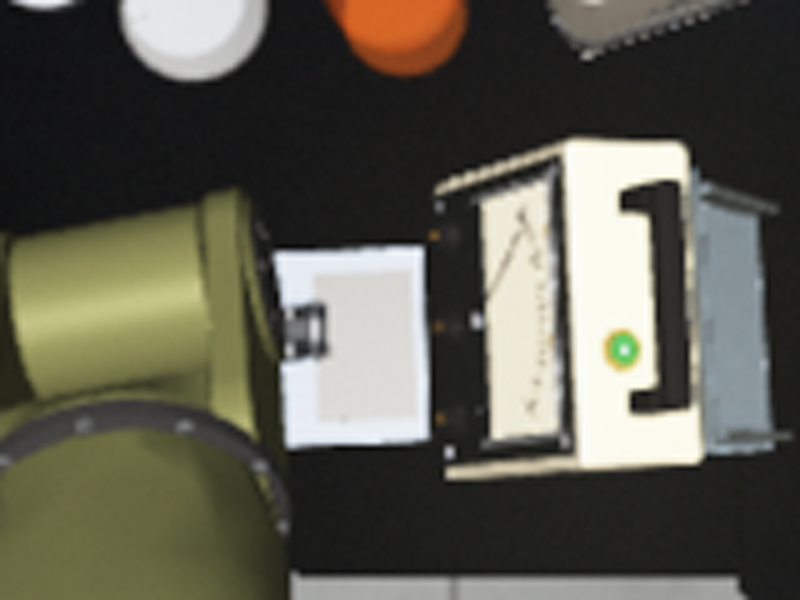

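```bash
python3 - <<'E'
from h import *
t=np.load("i_top.npz");m=(t["image"]>150).all(-1).astype(np.uint8)
def T(pts,z,n):
    a=np.array([ray(t,200+(u-2)/5,190+(v-2)/5,z) for u,v in pts]);d=a[0]-a[1];print(n,a.round(1)[:,:2].tolist(),"mid",a.mean(0).round(1)[:2],"len",np.linalg.norm(d).round(1),"yaw",np.degrees(np.arctan2(d[1],d[0])).round(2))
T([(424,245),(431,440)],6,"lead edge")
T([(433,188),(446,479)],35.3,"frontbottom")
T([(565,139),(579,469)],168,"fronttop")
T([(684,182),(688,410)],179,"handle R")
T([(650,212),(658,390)],179,"handle L")
c=np.load("i_wrist.npz")
print(wpt(c,c["ee"],c["tr"],[(519,188),(491,363),(307,182)],6))
print(wpt(c,c["ee"],c["tr"],[(302,252),(330,252),(303,402),(328,402)],50))
print(wpt(c,c["ee"],c["tr"],[(580,138),(533,392)],35.3))
Y=3.2;b=backdir(Y);w=np.array([b[1],-b[0],0])*-1
print("TCP-pred edge",c["ee"]+b*100)
E
```

```text
lead edge [[564.6, 43.6], [463.8, 38.1]] mid [514.2  40.8] len 100.9 yaw 3.13
frontbottom [[590.5, 37.1], [443.5, 27.9]] mid [517.   32.5] len 147.3 yaw 3.6
fronttop [[595.9, -32.8], [446.9, -41.0]] mid [521.4 -36.9] len 149.2 yaw 3.17
handle R [[575.3, -86.6], [473.3, -89.2]] mid [524.3 -87.9] len 102.0 yaw 1.49
handle L [[561.6, -71.5], [482.0, -75.9]] mid [521.8 -73.7] len 79.7 yaw 3.13
[[565.77991076  45.74712221   6.        ]
 [466.07866053  38.69241216   6.        ]
 [560.03871759 148.72771496   6.        ]]
[[541.9724832  148.52479029  50.        ]
 [542.49873811 139.15873746  50.        ]
 [477.27117654 145.46831383  50.        ]
 [477.84302875 135.25476525  50.        ]]
[[593.578901    34.20571324  35.3       ]
 [465.34759276  24.71625152  35.3       ]]
TCP-pred edge [515.74317901  43.17270186  44.40012002]
```

```bash
python3 - <<'E'
from h import *
from rig import bot
Y=3.3;b=backdir(Y);q=quat(0,yaw=Y)
s=bot.read_state();p=s["ee_pos"].copy();p[0]+=1.3;p[2]=44.7
# pivot yaw about TCP negligible (0.1deg)
print(bot.servo_line(p+b*5,q,speed=20,until_force=10))
s=bot.read_state();print(s["ee_pos"],s["ft_force"])
print(bot.servo_line(p+b*43,q,speed=50,until_force=8))
s=bot.read_state();print(s["ee_pos"],s["ft_force"])
print(bot.servo_line(p+b*62,q,speed=10,until_force=3.5))
s=bot.read_state();print(s["clock"],s["ee_pos"],s["ft_force"],s["moment"])
t=bot.read_camera("top");cv2.imwrite("pics/j_topcrop.png",cv2.resize(t["image"][190:310,200:360],None,fx=5,fy=5,interpolation=cv2.INTER_CUBIC))
np.savez("j_top.npz",**{k:np.array(v) for k,v in t.items() if v is not None})
c=bot.read_camera("wrist");cv2.imwrite("pics/j_wrist.png",c["image"])
t=bot.read_camera("scene");cv2.imwrite("pics/j_scene.png",cv2.resize(t["image"][190:320,250:400],None,fx=5,fy=4.5,interpolation=cv2.INTER_CUBIC))
E
```

```text
False
[511.68143599 137.86723028  44.48718442] [ 0.25176709 -0.37614489 -1.35600859]
False
[513.92727514 100.2473573   44.69564124] [-0.11128549  0.51148031 -1.7565896 ]
True
21.8917 [514.21573567  91.21098675  44.39857867] [0.2456264  1.0970988  5.00904866] [ 0.12698168 -0.28647493  0.06631194]
```

View pics/j_topcrop.png

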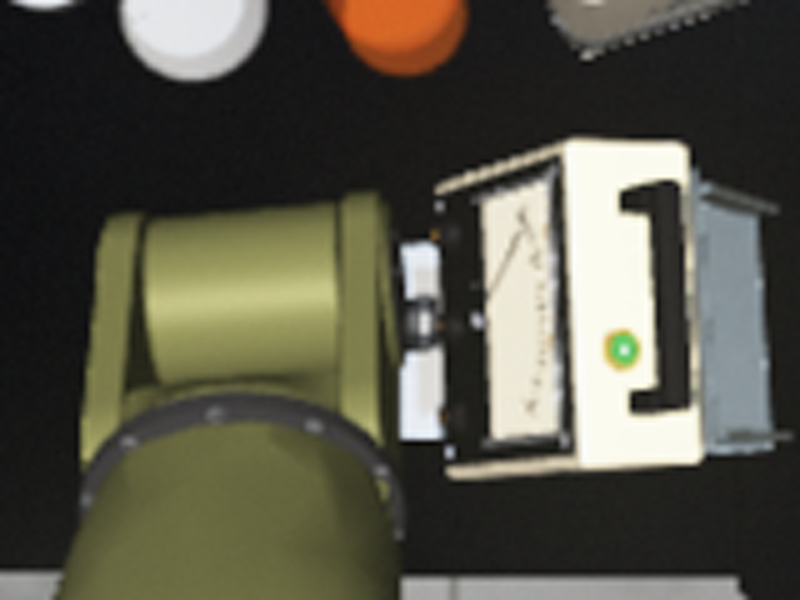

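View pics/j_scene.png

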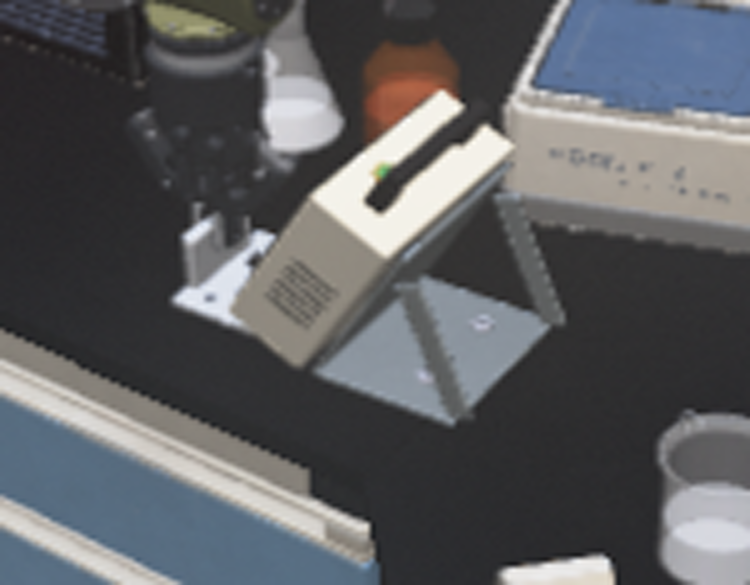

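View pics/j_wrist.png

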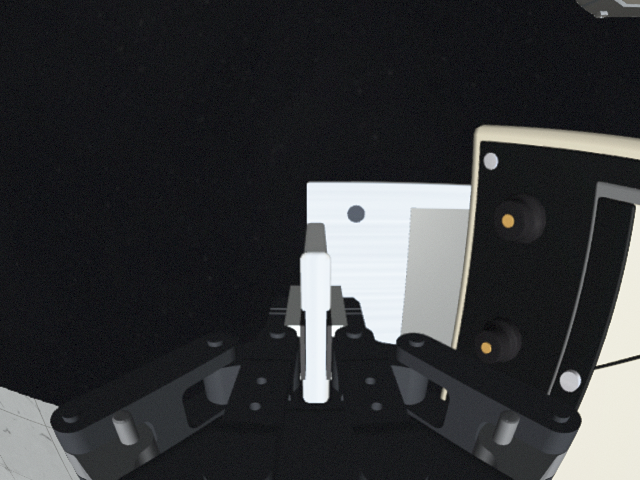

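```bash
python3 - <<'E'
from h import *
from rig import bot
Y=3.3;b=backdir(Y);q=quat(0,yaw=Y)
p=np.array([514.3,91.2,44.8])
for d in np.arange(0,6.1,0.75):
    bot.servo_line(p+b*d,q,speed=10,until_force=12)
    s=bot.read_state();print(round(d,2),s["ee_pos"].round(2),s["ft_force"].round(2),s["moment"].round(2))
    if s["ft_force"][1]>2.5: break
print(s["clock"])
E
```

```text
0.0 [514.08  91.24  44.54] [-0.39  0.53 -1.7 ] [0.15 0.   0.04]
0.75 [514.22  90.65  44.71] [-0.86  3.5  -0.88] [0.86 0.13 0.03]
22.5417
```

```bash
python3 - <<'E'
from h import *
from rig import bot
Y=3.3;b=backdir(Y);q=quat(0,yaw=Y)
p=np.array([514.25,90.65,44.6])-b*1.2
bot.servo_line(p,q,speed=10)
bot.servo_line(p-[0,0,.3],q,speed=10)
s=bot.read_state();print(s["ee_pos"],s["ft_force"],s["moment"])
bot.move_gripper(20)
s=bot.read_state();print(s["ft_force"])
bot.servo_line(p+[0,0,90],speed=120)
bot.move_to([514,150,330],quat(0))
s=bot.read_state();c=bot.read_camera("wrist");cv2.imwrite("pics/k_wrist.png",c["image"])
np.savez("k_wrist.npz",ee=s["ee_pos"],tr=s["tool_rot"],**{k:np.array(v) for k,v in c.items() if v is not None})
t=bot.read_camera("top");cv2.imwrite("pics/k_topcrop.png",cv2.resize(t["image"][190:310,200:360],None,fx=5,fy=5,interpolation=cv2.INTER_CUBIC))
np.savez("k_top.npz",**{k:np.array(v) for k,v in t.items() if v is not None})
print(s["clock"])
E
```

```text
[514.19923818  91.71422612  44.44200371] [-1.93773233 -1.42589357  1.61166888] [-0.11145757  0.23523742 -0.09339672]
[ 0.31609591  0.24995156 -0.94409896]
25.1
```

View pics/k_wrist.png

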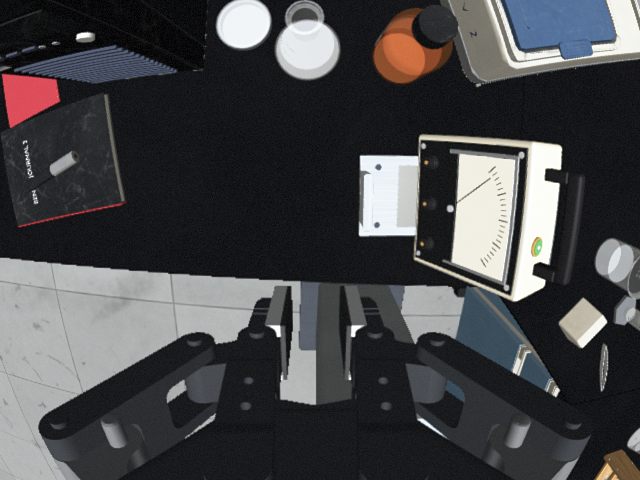

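View pics/k_topcrop.png

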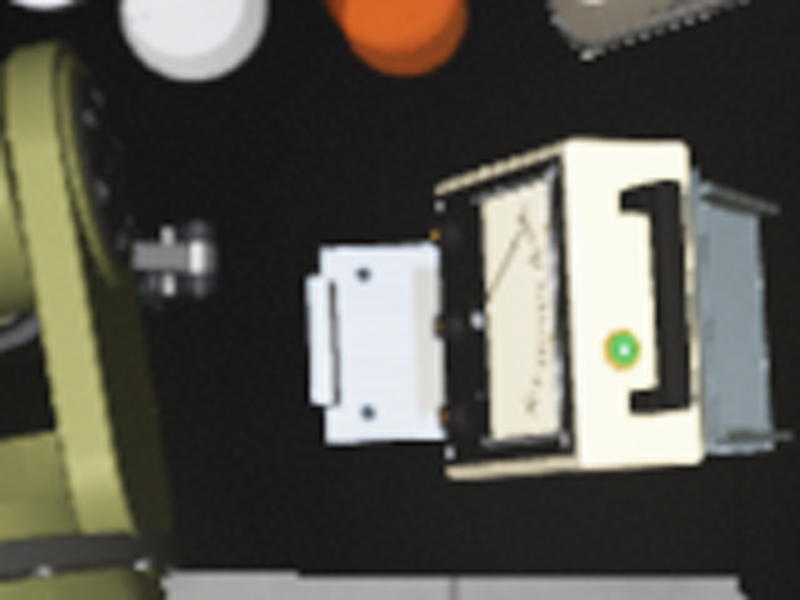

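```bash
python3 - <<'E'
from h import *
t=np.load("k_top.npz")
def T(pts,z,n):
    a=np.array([ray(t,200+(u-2)/5,190+(v-2)/5,z) for u,v in pts]);d=a[0]-a[1];m=a.mean(0);print(n,a.round(1)[:,:2].tolist(),"mid",m.round(1)[:2],"len",np.linalg.norm(d).round(1),"yaw",np.degrees(np.arctan2(d[1],d[0])).round(2), "x at y=-9:",(m[0]+(m[1]+9)*math.sin(math.radians(3.2))).round(1))
T([(320,246),(326,443)],6,"plate rear")
T([(310,276),(316,404)],50,"flange rear")
T([(335,281),(337,405)],0+6,"fl foot")
T([(433,188),(446,479)],35.3,"frontbottom")
T([(565,139),(579,469)],168,"fronttop")
T([(650,212),(658,390)],179,"handle L")
c=np.load("k_wrist.npz")
W=lambda uv,z,n:print(n,z,wpt(c,c["ee"],c["tr"],uv,z).round(1).tolist())
W([(360,156),(359,236)],6,"plate rear"); W([(417,135),(413,262)],35.3,"frontbottom")
W([(362,173),(361,226)],50,"fl")
E
```

```text
plate rear [[563.4, 97.4], [461.7, 92.0]] mid [512.6  94.7] len 101.9 yaw 3.06 x at y=-9: 518.3
flange rear [[543.6, 96.5], [479.7, 92.0]] mid [511.6  94.3] len 64.0 yaw 4.02 x at y=-9: 517.4
fl foot [[545.3, 89.2], [481.2, 86.8]] mid [513.3  88. ] len 64.1 yaw 2.21 x at y=-9: 518.7
frontbottom [[590.5, 37.1], [443.5, 27.9]] mid [517.   32.5] len 147.3 yaw 3.6 x at y=-9: 519.3
fronttop [[595.9, -32.8], [446.9, -41.0]] mid [521.4 -36.9] len 149.2 yaw 3.17 x at y=-9: 519.8
handle L [[561.6, -71.5], [482.0, -75.9]] mid [521.8 -73.7] len 79.7 yaw 3.13 x at y=-9: 518.2
plate rear 6 [[562.6, 97.6, 6.0], [463.3, 91.6, 6.0]]
frontbottom 35.3 [[593.3, 37.3, 35.3], [441.8, 26.2, 35.3]]
fl 50 [[546.3, 99.6, 50.0], [486.9, 96.2, 50.0]]
```

```bash
python3 - <<'E'
from h import *
from rig import bot
Y=3.1;q=quat(28.4,yaw=Y);up=-rot(q).as_matrix()[:,1]
g=np.array([523.4,-81.0,180.2])
bot.move_gripper(38)
bot.move_to(g+up*90,q)
print(bot.servo_line(g+up*.5,q,speed=70,until_force=8))
s=bot.read_state();print(s["clock"],s["ee_pos"],s["ft_force"])
c=bot.read_camera("wrist");cv2.imwrite("pics/l_wrist.png",c["image"])
bot.move_gripper(5,grip_force=40)
s=bot.read_state();print(s["clock"],s["grip_width"],s["ee_pos"],s["ft_force"],s["moment"])
E
```

```text
False
28.0333 [523.54952716 -81.42971565 180.9680435 ] [-0.29564117 -0.43033401 -0.10227181]
28.4167 13.154120793312751 [523.53139112 -81.27361064 180.91727158] [ 0.63534145 -0.07850282  2.69265683] [ 0.02456127 -0.06853837  0.1205517 ]
```

View pics/l_wrist.png

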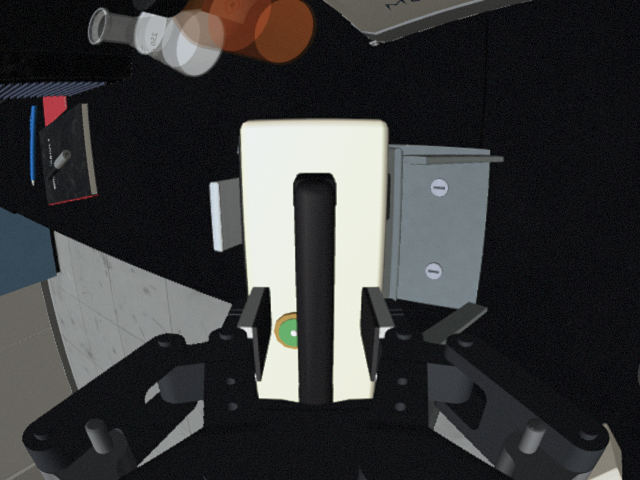

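```bash
python3 - <<'E'
from h import *
from rig import bot
s=bot.read_state();ee=s["ee_pos"];Y=3.1
b=backdir(Y);heel=np.array([520.3,-20.9,0])
pz=188.4-0.2
off=ee-mpt(heel,28.4,0,pz,Y);print("off",off)
for th in [25,20,15,10,5,2.5]:
    hit=bot.servo_line(mpt(heel,th,0,pz,Y)+off,quat(th,yaw=Y),speed=35,until_force=14)
    s=bot.read_state();print(th,hit,round(s["clock"],2),s["ee_pos"].round(1),s["ft_force"].round(1),s["moment"].round(2),round(s["grip_width"],1))
    if hit: break
E
```

```text
off [-0.08708611  0.90031582  0.14743548]
25 False 28.89 [522.9 -70.2 184.3] [-0.5 -0.9  2.5] [-0.05 -0.03  0.06] 13.7
20 False 29.52 [522.1 -54.4 188. ] [-0.8 -0.1  4.3] [0.11 0.1  0.26] 12.7
15 False 30.14 [521.2 -38.  190.4] [-1.1  0.3  6.6] [0.25 0.25 0.18] 13.2
10 False 30.77 [520.3 -21.3 191.3] [-3.4  0.9  8.8] [0.39 0.48 0.27] 13.0
5 False 31.39 [519.4  -4.6 190.8] [-5.   2.2 11.5] [0.43 0.69 0.23] 13.2
2.5 False 31.78 [518.9   3.8 190. ] [-5.1  2.  12.3] [0.49 0.83 0.14] 13.3
```

```bash
python3 - <<'E'
from h import *
from rig import bot
Y=3.1;b=backdir(Y);heel=np.array([520.3,-20.9,0]);pz=188.2
off=np.array([-.09,.9,.15])
for th,dz in [(2.5,.7),(1.5,.9),(0.8,1.0),(.3,1),(0,1),(-.3,1)]:
    hit=bot.servo_line(mpt(heel,th,0,pz,Y)+off+[0,0,dz],quat(th,yaw=Y),speed=12,until_force=10)
    s=bot.read_state();print(th,hit,round(s["clock"],2),s["ee_pos"].round(1),s["ft_force"].round(1),s["moment"].round(2),round(s["grip_width"],1))
    if hit: break
for n in ("scene","top"):
    t=bot.read_camera(n);np.savez(f"m_{n}.npz",**{k:np.array(v) for k,v in t.items() if v is not None})
    im=t["image"][190:310,250:400] if n=="scene" else t["image"][190:310,200:360]
    cv2.imwrite(f"pics/m_{n}.png",cv2.resize(im,None,fx=5,fy=5,interpolation=cv2.INTER_CUBIC))
E
```

```text
2.5 False 32.03 [518.8   3.6 190.1] [-2.3  1.8  4.1] [0.45 0.45 0.13] 13.1
1.5 False 32.46 [518.6   7.2 189.7] [-1.3  1.7 -1.2] [0.28 0.14 0.09] 13.0
0.8 False 32.8 [518.5   9.3 189.4] [-0.  -1.1 -6.6] [-0.02 -0.08 -0.03] 12.9
0.3 False 33.09 [518.4  11.1 189.4] [ 0.2 -0.1 -6.3] [-0.05  0.04  0.01] 13.4
0 False 33.34 [518.5  12.  189.3] [-0.3 -0.7 -6.7] [ 0.   -0.02 -0.01] 13.0
-0.3 False 33.59 [518.4  13.  189.2] [-0.3 -0.2 -6. ] [ 0.05  0.03 -0.01] 13.2
```

View pics/m_scene.png

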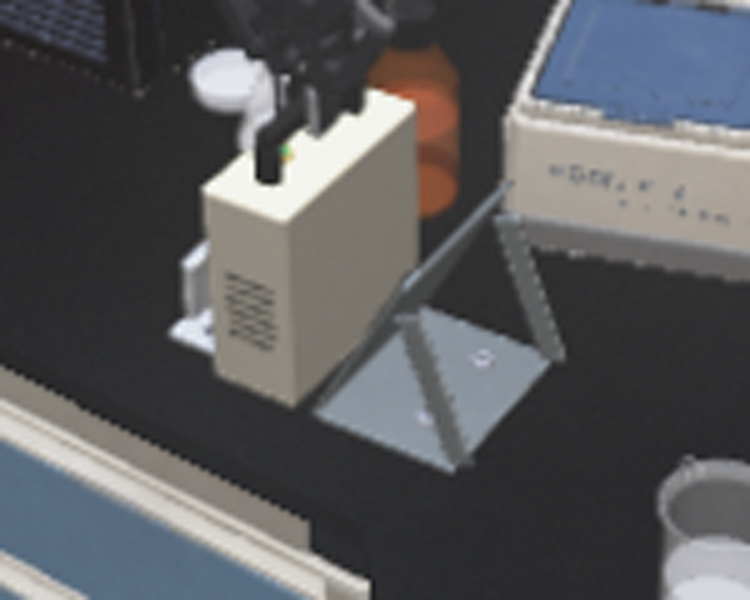

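```bash
python3 - <<'E'
from h import *
from rig import bot
Y=3.1;heel=np.array([520.3,-20.9,0]);pz=188.2
off=np.array([-.09,.9,.15])
for th,dz in [(0,.9),(0,.6),(0,.3),(0,0),(0,-.3)]:
    bot.servo_line(mpt(heel,th,0,pz,Y)+off+[0,0,dz],quat(th,yaw=Y),speed=8,until_force=12)
    s=bot.read_state();print(th,dz,round(s["clock"],2),s["ee_pos"].round(2),s["ft_force"].round(1),s["moment"].round(2))
    if s["ft_force"][2]>1: break
E
```

```text
0 0.9 33.97 [518.49  11.81 189.26] [ 0.2 -0.2 -7.1] [-0.05  0.04 -0.03]
0 0.6 34.22 [518.5   11.95 189.03] [-0.3  0.3 -4.6] [-0.02  0.16 -0.08]
0 0.3 34.47 [518.55  12.02 188.99] [-2.   0.9 -0.3] [ 0.13  0.42 -0.03]
0 0 34.72 [518.62  12.05 188.96] [-4.6  1.1  4.5] [ 0.16  0.72 -0.06]
```

```bash
python3 - <<'E'
from h import *
from rig import bot
s=bot.read_state();p=s["ee_pos"]
Y=3.1;heel=np.array([520.3,-20.9,0]);off=np.array([-.09,.9,.45])
bot.servo_line(mpt(heel,0,0,188.2,Y)+off,quat(0,yaw=Y),speed=8)
bot.move_gripper(38)
s=bot.read_state();p=s["ee_pos"];print(s["ft_force"])
bot.servo_line(p+[0,0,110],speed=90)
bot.move_to([514,150,330],quat(0))
s=bot.read_state();c=bot.read_camera("wrist");cv2.imwrite("pics/n_wrist.png",c["image"])
np.savez("n_wrist.npz",ee=s["ee_pos"],tr=s["tool_rot"],**{k:np.array(v) for k,v in c.items() if v is not None})
for n in ("scene","top"):
    t=bot.read_camera(n);np.savez(f"n_{n}.npz",**{k:np.array(v) for k,v in t.items() if v is not None})
    im=t["image"][190:310,250:400] if n=="scene" else t["image"][190:310,200:360]
    cv2.imwrite(f"pics/n_{n}.png",cv2.resize(im,None,fx=5,fy=5,interpolation=cv2.INTER_CUBIC))
print(s["clock"])
E
```

```text
[-0.80947065  0.00958823 -0.07571625]
37.325
```

View pics/n_wrist.png

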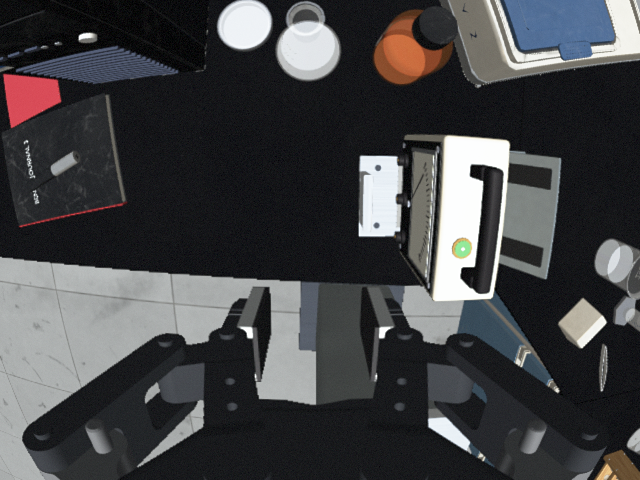

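View pics/n_scene.png

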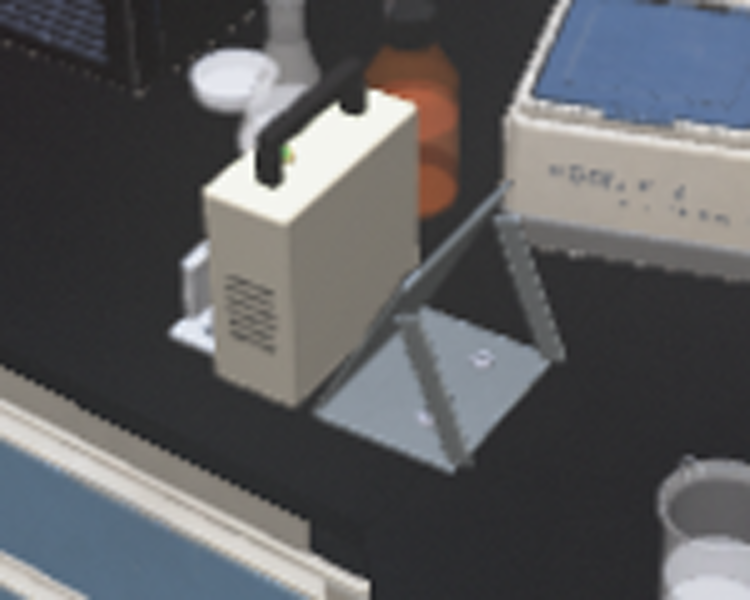

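View pics/n_top.png

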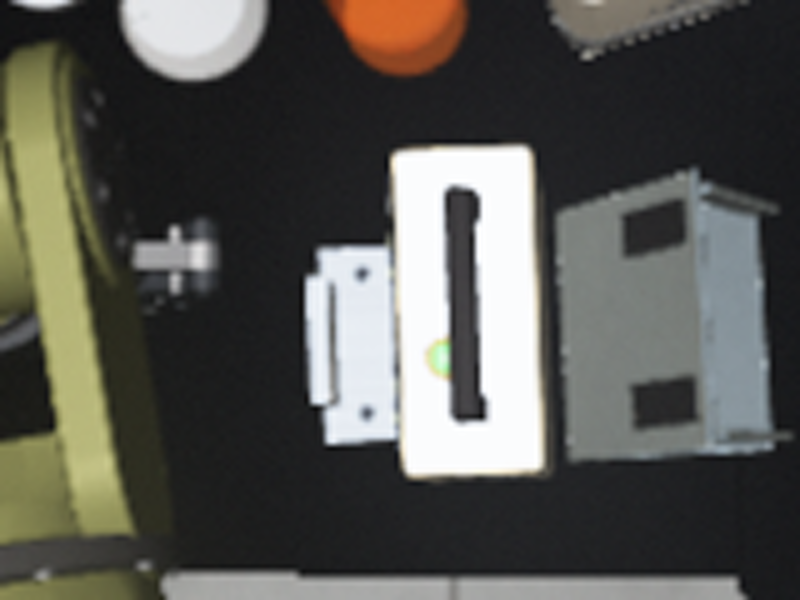

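```bash
python3 - <<'E'
from h import *
t=np.load("n_top.npz");P=cloud(t);im=t["image"]
def T(pts,z,n):
    a=np.array([ray(t,200+(u-2)/5,190+(v-2)/5,z) for u,v in pts]);d=a[0]-a[1];m=a.mean(0);print(n,a.round(1)[:,:2].tolist(),"mid",m.round(1)[:2],"len",np.linalg.norm(d).round(1),"yaw",np.degrees(np.arctan2(d[1],d[0])).round(2));return m
p=T([(317,246),(325,445)],6,"plate rear");f=T([(390,150),(404,478)],156,"meter front");r=T([(533,146),(547,474)],156,"meter back")
T([(448,188),(454,420)],194,"handle L")
b=backdir(3);print("front - plate rear along b",(f-p)@b,"want 52; lateral plate vs meter",((f+r)/2-p)@np.array([b[1]*-1,b[0],0]))
V,U=np.mgrid[:480,:640];m=(U>282)&(U<305)&(V>224)&(V<280)&(im.min(-1)>200)&(abs(P[...,2]-156)<12)
q=P[m];c=q.mean(0);n=np.linalg.svd(q-c,full_matrices=False)[2][2];n*=np.sign(n[2]);print("top normal",n,c,m.sum())
c=np.load("n_wrist.npz")
W=lambda uv,z,n:print(n,z,wpt(c,c["ee"],c["tr"],uv,z).round(1).tolist())
W([(360,156),(359,236)],6,"plate rear");W([(441,136),(433,298)],156,"front");W([(508,141),(494,298)],156,"back")
E
```

```text
plate rear [[563.4, 99.0], [460.6, 92.5]] mid [512.   95.7] len 103.0 yaw 3.62
meter front [[591.7, 47.5], [442.2, 38.2]] mid [516.9  42.9] len 149.8 yaw 3.58
meter back [[594.3, -17.9], [444.7, -26.4]] mid [519.5 -22.1] len 149.9 yaw 3.26
handle L [[569.4, 17.9], [467.2, 13.4]] mid [518.3  15.7] len 102.3 yaw 2.5
front - plate rear along b 53.052826989935035 want 52; lateral plate vs meter 1.7177878584005712
top normal [0.00237452 0.00395476 0.99998936] [516.92191525   8.17169494 155.88048056] 851
plate rear 6 [[563.3, 98.1, 6.0], [463.7, 91.9, 6.0]]
front 156 [[592.6, 50.1, 156.0], [449.1, 38.7, 156.0]]
back 156 [[596.3, -13.8, 156.0], [449.5, -25.5, 156.0]]
```

```bash
python3 - <<'E'
from rig import bot
import numpy as np,cv2
a=np.load("a_top.npz")["image"].astype(int);n=np.load("n_top.npz")["image"].astype(int)
d=(abs(a-n).max(-1)>60)
print("diff px right side objects",d[170:400,395:560].sum(),"back",d[160:210,190:300].sum(),"notebook",d[200:285,50:140].sum())
bot.finish_job()
E
```

```text
diff px right side objects 0 back 168 notebook 273
the job is handed in; nothing more can be done
```

```bash
python3 - <<'E'
import numpy as np,cv2
a=np.load("a_top.npz")["image"];n=np.load("n_top.npz")["image"]
cv2.imwrite("pics/z.png",np.vstack([cv2.resize(x[150:290,40:310],None,fx=2,fy=2) for x in (a,n)]))
E
```

```text
(no output)
```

View pics/z.png

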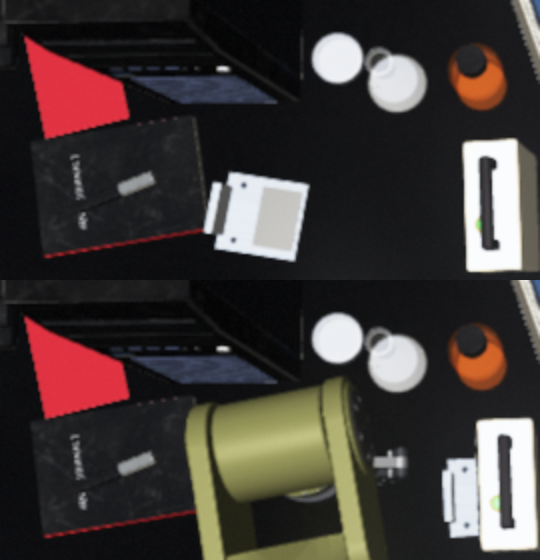

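The job is done and handed in at about 37 s of the 64 s allowed. I tipped the meter back by its handle onto the grey rest at about 28.4°. Then I slid the plate in until it touched the rear feet, backed it off about 1 mm and let it go. Last, I brought the meter forward onto the plate and moved the arm clear.

**Last checks (made before hand-in, from the camera images):**
- **Level:** the meter's top is level to about 0.3°, at a height of 155.9 mm against the 156 mm given.
- **Plate position:** it is square to the meter within about 0.5° and centred within about 1–2 mm. Its edge is about 1 mm short of the feet, which is within the measuring error.
- **In front of the rest:** the meter's back stands about 3 mm ahead of the rest's foot line.
- **Other things:** nothing on the right changed. At the back and by the notebook the before/after comparison did show changes. A side-by-side look put those down to the arm standing in the view, and the items there had not moved.

**What didn't go to plan:**
- **Sliding the plate in:** the first force stop was a false one, from vertical force as the plate settled on the bench. I carried on until the push against the feet was real, about 3.5 N.
- **Bringing the meter forward:** I was pressing down with about 12 N, so I raised the path by 1 mm. That left the meter almost hanging from the gripper, so I lowered it until the force was near zero before letting go.

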